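# Open the sprung gate of a stock tote and hold it wide

### The job

The gate of the CD stock tote is locked by two squeeze catches on the bar above it. Squeeze the safety catch, the one with two round posts, together until both posts are in; then squeeze the catch with two flat paddles the same way; then swing the gate out by its upright grip, past the ball detent, until it stands wide open, about square to the front of the tote. The gate is sprung and falls back by itself, so finish while still holding the grip with the gate wide open, and leave the other things on the table where they are.

Things in the scene. Friction and masses are not known exactly. Their poses are not given: they have to be found in the camera images.
- tote: stock tote full of CDs, fixed: plywood base board 335 x 290 x 12 mm, black walls 162 mm high, two 195 mm gate posts and an aluminium bar 24 mm deep and 280 mm long across the top of the gate (its top at 195 mm). Origin: at table height under the middle of the closed gate. Its x points from the gate into the tote, away from the robot; y along the bar, to the left seen from the robot; z up. Yaw up to 0.3 rad either way.
- hinge (a point): the gate's upright hinge axis, at table height, 110 mm to the left (+y of the tote) of the tote's origin
- gate (a joint): gate angle, rad: 0 closed, grows as the free (right) end swings out towards the robot, clockwise seen from above; stop at 1.6. A ball detent resists near 0.75 (about 5 N at the grip) and a closing spring pulls all the way (about 2 N at the grip at 0.75 and 3.5 N at 1.4); let go, the gate swings back, usually right through the detent to closed. Locked while any post or paddle is out.
- gate_panel: barred aluminium gate, 210 mm wide, 8 mm thick, from 24 to 158 mm above the table, with small steel ears on top that the catches block; origin on the hinge axis at table height; when closed its axes are the tote's, and they turn with the gate
- gate_grip: upright round black grip on the gate, 20 mm diameter, standing 55 mm in front of the gate and 200 mm from the hinge along it; origin on its axis at table height; the post runs from 60 to 245 mm above the table, free of brackets above 140 mm; take it near its top
- grip_top (a point): centre of the top of the grip, 245 mm above the table
- post_catch: safety catch, to be squeezed first: two round steel posts side by side along the tote's y, 60 mm over their outer faces at the start and 34 mm when fully in, on a base 24 x 70 x 6 mm. Origin: in the middle between them on top of the bar, 195 mm above the table. It sits 55 mm left or right of the middle of the bar; which of the two catches is left changes from run to run.
- post_left: left round post (16 mm diameter), plain steel, 44 mm tall; origin at the centre of its foot, 201 mm above the table (top at 245 mm); axes as the tote's. Starts 22 mm from the catch's middle, slides only along the tote's y, inwards when squeezed.
- post_left_slide (a joint): inward travel of the left round post (16 mm diameter), m: 0 to 0.0015 at the start (locking), 0.013 = fully in; it unlocks the gate and counts as squeezed from 0.0085. Stiff, about 4 N to move; no spring, so it stays where it is left.
- post_right: right round post (16 mm diameter), plain steel, 44 mm tall; origin at the centre of its foot, 201 mm above the table (top at 245 mm); axes as the tote's. Starts 22 mm from the catch's middle, slides only along the tote's y, inwards when squeezed.
- post_right_slide (a joint): inward travel of the right round post (16 mm diameter), m: 0 to 0.0015 at the start (locking), 0.013 = fully in; it unlocks the gate and counts as squeezed from 0.0085. Stiff, about 4 N to move; no spring, so it stays where it is left.
- paddle_catch: second catch: two flat steel paddles side by side along the tote's y, 60 mm over their outer faces at the start and 34 mm when fully in, on a base 24 x 70 x 6 mm. Origin: in the middle between them on top of the bar, 195 mm above the table. It sits 55 mm left or right of the middle of the bar; which of the two catches is left changes from run to run.
- paddle_left: left flat paddle (32 mm along the tote's x, 8 mm thick), plain steel, 44 mm tall; origin at the centre of its foot, 201 mm above the table (top at 245 mm); axes as the tote's. Starts 26 mm from the catch's middle, slides only along the tote's y, inwards when squeezed.
- paddle_left_slide (a joint): inward travel of the left flat paddle (32 mm along the tote's x, 8 mm thick), m: 0 to 0.0015 at the start (locking), 0.013 = fully in; it unlocks the gate and counts as squeezed from 0.0085. Stiff, about 4 N to move; no spring, so it stays where it is left.
- paddle_right: right flat paddle (32 mm along the tote's x, 8 mm thick), plain steel, 44 mm tall; origin at the centre of its foot, 201 mm above the table (top at 245 mm); axes as the tote's. Starts 26 mm from the catch's middle, slides only along the tote's y, inwards when squeezed.
- paddle_right_slide (a joint): inward travel of the right flat paddle (32 mm along the tote's x, 8 mm thick), m: 0 to 0.0015 at the start (locking), 0.013 = fully in; it unlocks the gate and counts as squeezed from 0.0085. Stiff, about 4 N to move; no spring, so it stays where it is left.
- cd_stack: loose stack of CD cases, 125 x 142 x 50 mm, bystander; origin under its middle
- tape_roll: loose roll of packing tape, 100 mm across, 48 mm high, bystander; origin under its middle
- mug: loose white mug, 80 mm across, 95 mm high, bystander; origin under its middle
- coin_dish: loose steel dish, 90 mm across, 30 mm high, bystander; origin under its middle
- card_reader: loose black card reader, 120 x 70 x 22 mm, bystander; origin under its middle
- single_case: loose single CD case, 125 x 142 x 10 mm, bystander; origin under its middle

How it is judged:
On the way, in this order (a step that is already met when the one before it is completed fails the run):
1. the safety catch is squeezed: both round posts in by 8.5 mm or more with the fingers on both (value of joint each of post_left_slide, post_right_slide above 0.0085 m and contact force between the fingers and post_left above 0.5 N and contact force between the fingers and post_right above 0.5 N), for 0.1 s.
2. then the second catch is squeezed: both flat paddles in by 8.5 mm or more with the fingers on both (value of joint each of paddle_left_slide, paddle_right_slide above 0.0085 m and contact force between the fingers and paddle_left above 0.5 N and contact force between the fingers and paddle_right above 0.5 N), for 0.1 s.
3. then the gate has swung past its detent (beyond 0.95 rad) (value of joint gate above 0.95 rad), for 0.1 s.
At the end, for the whole second after the job is handed in: The gate stands at 1.2 rad (69 degrees) or wider, still (under 0.15 rad/s), with the fingers on its grip (more than 1 N) and no loose thing propping it; all four posts and paddles are still in (6 mm or more); every bystander is within 30 mm of where it started (value of joint gate above 1.2 rad and velocity of joint gate between -0.15 and 0.15 rad/s and contact force between the fingers and gate_grip above 1 N and value of joint each of post_left_slide, post_right_slide, paddle_left_slide, paddle_right_slide above 0.006 m and contact force between gate_panel and cd_stack below 0.5 N and contact force between gate_panel and tape_roll below 0.5 N and contact force between gate_panel and mug below 0.5 N and contact force between gate_panel and coin_dish below 0.5 N and contact force between gate_panel and card_reader below 0.5 N and contact force between gate_panel and single_case below 0.5 N and distance of each of cd_stack, tape_roll, mug, coin_dish, card_reader, single_case from where it was at the start of the episode below 0.03 m); the arm keeps its last pose, push and grip.
It fails at once if the flat-paddle catch is squeezed before the round-post safety catch is in (value of joint any of paddle_left_slide, paddle_right_slide above 0.006 m and value of joint any of post_left_slide, post_right_slide below 0.006 m).
It fails at once if a bystander is shoved or knocked over (distance of any of cd_stack, tape_roll, mug, coin_dish, card_reader, single_case from where it was at the start of the episode above 0.04 m or angle between any of cd_stack, tape_roll, mug, coin_dish, card_reader, single_case's own z axis and vertical above 0.5 rad).
It also fails if it takes over 64 s, if anything falls off the work surface, if the arm or the gripper's body presses on something with over 40 N, if the wrist force passes 120 N, or if a joint passes its speed limit or range.

### The arm

A 6-joint arm with a two-finger parallel gripper is mounted at the origin on the work surface. World frame = base frame: x ahead of the robot, y to its left, z up, the work surface at z = 0. Lengths are in m, angles in rad, forces in N, time in s.
With the tool pointing down it reaches from about 0.275 to 0.75 m from the base axis. Payload 10.2 kg.
Tool frame: the origin (TCP) lies midway between the tips of the shut fingers; the grasp point (between the pads) lies 19 mm behind it (env.hold_point_z is the distance from the TCP to the grasp point, in m); z points along the fingers, y is the line along which they close (so a half turn about z gives the same grasp; the last joint's range is limited). The gripper opens to 85 mm and grips with 20 to 120 N. Pads are 22 mm wide; open, the fingers measure 114 mm over their backs; the gripper's body (76 mm by 85 mm) begins 54 mm behind the grasp point. The pads swing forward as they close: fully open they stand 13 mm farther back than shut.
Start: joints at [1.087, 0.313, 1.498, -0, 1.331, -0.223], TCP at [0.135, 0.507, 0.231] pointing down, gripper open.
Joint ranges: [-2.94, 2.94], [-0.97, 2.17], [0.19, 2.56], [-1.23, 4.37], [0.02, 3.11], [-2.88, 2.88]. Speed limits (rad/s): [2.39, 2.39, 3.01, 3.14, 3.14, 3.14].

### API

Orientations are given as a unit quaternion [x, y, z, w].
In Python, from bench import env, kinematics, monitor, eyes, job gives the robot as it stands. The module is installed in compiled form; this text tells all that it offers. Calls block until the motion is done:
- env.reach(position, orientation): joint-space move of the TCP to a pose.
- env.movel(position, velocity=0.15, frame=None, guard=None): straight line of the TCP; frame=None keeps the orientation; velocity is the mean speed in m/s. With guard (N) it stops when the force on the tool has changed by that much, and returns True; else False.
- env.set_joints(angles): joint-space move.
- env.release() and env.close_gripper(effort=None): open the fingers fully, or close them until they stop; effort is the grip in N (None keeps the last).
- env.hold(seconds).
- kinematics.ik(position, orientation): joint angles nearest the present ones, or None.
- monitor.sense(): the state.
- eyes.grab_frame(name): name is "side" or "top"; returns a dict with "frame" (480x640x3 uint8, red, green, blue), "mtx" (3x3 intrinsics, pixels), "k1" (the pictures are not rectified: a ray, as slopes to the right and down, at radius r is drawn at 1 + k1 r^2 times it, then the intrinsics apply), "view" (4x4, takes a point from world to camera coordinates). Camera axes: x right, y down, z forward; pixel columns grow to the right and rows downward; lengths in m; the calibration is good to about 2 mm. A picture is of the moment at which its call begins. There is no depth.
A pose or a line that the arm cannot do raises env.MotionError and nothing moves.
- job.hand_in(): hands the job in; it is judged then, once.
The state is a dict: "clock": time; "joints": joint angles; "qvel": joint speeds; "joint_efforts": joint torques, N m; "position": TCP position; "ee_rot": TCP orientation; "contact_force": force on the tool from outside, world axes, zero at the start; "ft_torque": the same for the moment, N m; "finger_gap": opening from 0.0 (shut) to 1.0 (fully open); "gripper_force": force on a finger pad.
Only numpy, scipy, OpenCV 4.12 (cv2) and the standard library are available. Lean on these libraries where they do the work, as an engineer would, in place of code of your own. Each camera call takes 0.05 s, during which the arm holds its last target. There are 200 camera calls.

## Working session

There is one attempt and no reset: what is moved stays moved. The work goes in short steps, each a Python script; the robot and the scene stay as the last script left them, time stands still between calls to the robot, and variables do not carry over. Pictures are saved under pics/ and viewed, at most 10 in all, crops included, and the job is handed in when it is done.

```bash
mkdir -p pics
python3 - <<'E'
from bench import env, kinematics, monitor, eyes, job
import cv2,numpy as np,pickle
d={}
for n in("side","top"):
    f=eyes.grab_frame(n);d[n]=f
    cv2.imwrite(f"pics/{n}0.png",f["frame"][:,:,::-1]); print(n,f["mtx"],f["k1"],f["view"])
pickle.dump(d,open("d0.pkl","wb"))
print(monitor.sense()["clock"],env.hold_point_z)
E
```

```text
side [[519.38719838   0.         327.44050001]
 [  0.         519.38719838 238.44232711]
 [  0.           0.           1.        ]] -0.09422754408107037 [[ 0.89242594 -0.45109366  0.00951064 -0.47370894]
 [-0.23005571 -0.47306389 -0.8504616   0.23551126]
 [ 0.38813697  0.75678601 -0.52595116  1.24389027]
 [ 0.          0.          0.          1.        ]]
top [[465.65092412   0.         323.5995512 ]
 [  0.         465.65092412 239.7148224 ]
 [  0.           0.           1.        ]] -0.06962714178236917 [[ 0.1394947  -0.9902091   0.0052118  -0.08784477]
 [-0.96613504 -0.13725336 -0.21850538  0.54446037]
 [ 0.21708135  0.02544504 -0.97582183  1.13223222]
 [ 0.          0.          0.          1.        ]]
0.1 0.0187
```

View pics/top0.png

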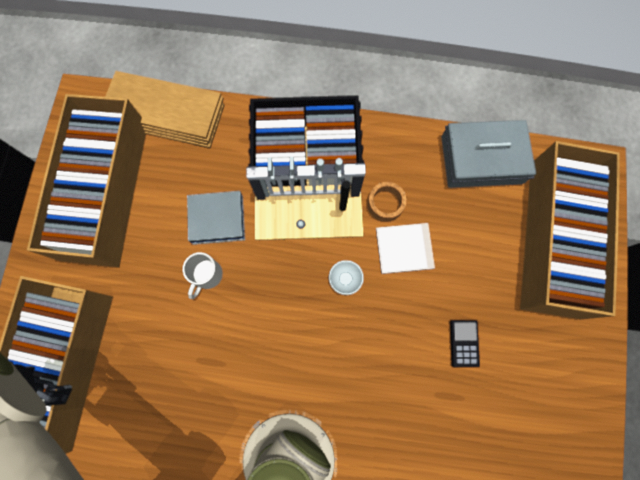

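View pics/side0.png

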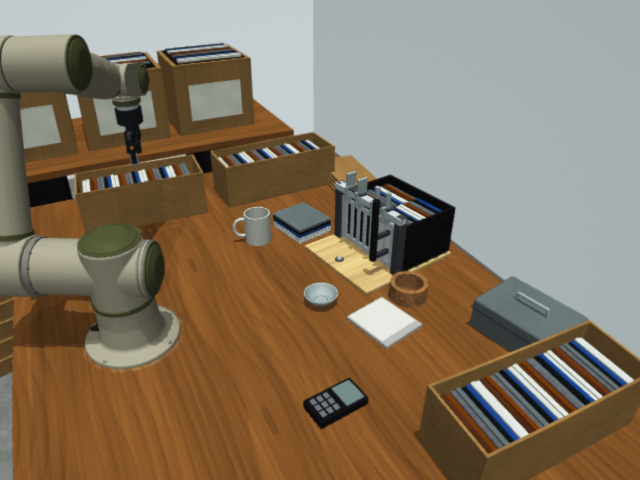

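The top view shows the tote at about (305,175). The catches are on the bar and the black grip is near (345,195). The mug, dish and tape roll are close by. I'll enlarge this area.

Run:
```python
import cv2,pickle
d=pickle.load(open("d0.pkl","rb"))
a=d["top"]["frame"][140:250,240:380,::-1]
cv2.imwrite("pics/topc.png",cv2.resize(a,None,fx=5,fy=5,interpolation=cv2.INTER_CUBIC))
a=d["side"]["frame"][165:275,310:450,::-1]
cv2.imwrite("pics/sidec.png",cv2.resize(a,None,fx=5,fy=5,interpolation=cv2.INTER_CUBIC))
```

```text
(no output)
```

View pics/topc.png

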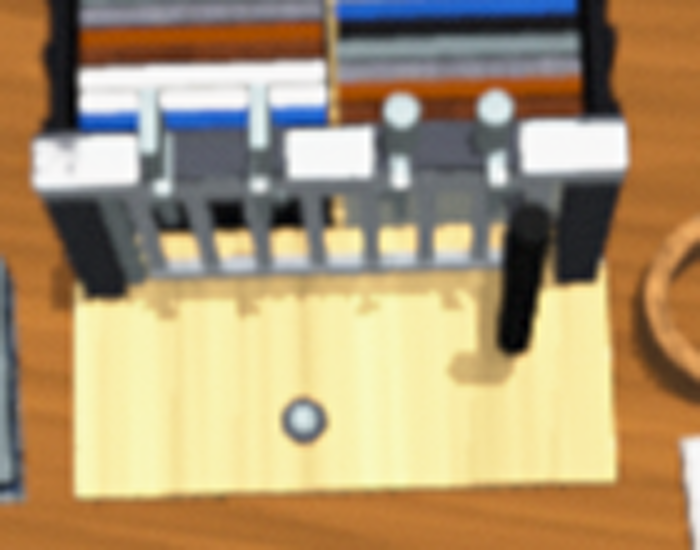

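View pics/sidec.png

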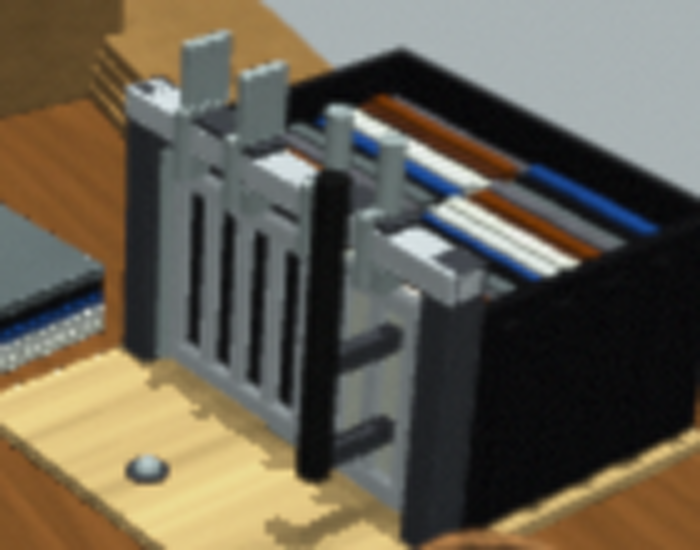

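Crop readings: the round posts are on the right, with top-crop heads at (402,109) and (495,107). The paddles are on the left, at (149,118) and (259,118). The grip top is at (530,215) in the top crop and (333,177) in the side crop. I'll fit the tote pose to both views, and locate the bystanders on the table.

```bash
cat > u.py <<'E'
import numpy as np,cv2
def proj(f,P):
    K=np.array(f["mtx"]);V=np.array(f["view"])
    c=np.atleast_2d(P)@V[:3,:3].T+V[:3,3]; s=c[:,:2]/c[:,2:]
    s=s*(1+f["k1"]*(s**2).sum(1,keepdims=True))
    return s*[K[0,0],K[1,1]]+K[:2,2]
def ray(f,uv,z):
    from scipy.optimize import least_squares
    return least_squares(lambda p:(proj(f,[[p[0],p[1],z]])[0]-uv),[0.45,0.]).x
E
python3 - <<'E'
from u import *
import pickle
from scipy.optimize import least_squares
d=pickle.load(open("d0.pkl","rb"))
L=dict(pl=(0,-.033,.245),pr=(0,-.077,.245),g=(-.055,-.09,.245),bfl=(-.012,.14,.195),bfr=(-.012,-.14,.195),bbl=(.012,.14,.195),bbr=(.012,-.14,.195),
 dl=(0,.081,.245),dr=(0,.029,.245))
T=dict(pl=(402,109),pr=(495,107),g=(530,213),bfl=(35,185),bfr=(625,165),bbl=(35,141),bbr=(625,122),dl=(149,118),dr=(259,118))
S=dict(pl=(340,110),pr=(391,138),g=(333,177),bfr=(455,277),dl=(206,39),dr=(263,67),bfl=(128,86))
def res(p,cams=("top","side")):
    c,s=np.cos(p[2]),np.sin(p[2]);r=[]
    for n,M,o in(("top",T,(240,140)),("side",S,(310,165))):
        if n not in cams: continue
        for k,v in M.items():
            x,y,z=L[k]; P=[p[0]+c*x-s*y,p[1]+s*x+c*y,z]
            r.append(proj(d[n],P)[0]-((np.array(v)+.5)/5-.5+o))
    return np.ravel(r)
for cams in(("top","side"),("top",),("side",)):
    q=least_squares(lambda p:res(p,cams),[.55,0,0],loss="soft_l1"); print(cams,q.x); 
    print(res(q.x,cams).reshape(-1,2).round(1).tolist())
for n,uv,z in(("mug",(204,270),.095),("dish",(346,277),.03),("tape",(387,201),.048),("case",(403,248),.01),("stack",(215,215),.05)):
    print(n,ray(d["top"],uv,z).round(3))
E
```

```text
('top', 'side') [0.68185329 0.05094869 0.17755228]
[[-0.4, -0.1], [0.6, -0.4], [0.6, 1.4], [-0.6, 0.2], [0.8, 0.1], [-0.5, -0.6], [0.2, -0.8], [-0.6, -0.2], [0.6, -1.0], [-0.4, -0.1], [0.5, 0.3], [-0.2, -0.0], [-0.5, -0.1], [-0.3, -0.2], [0.1, 0.5], [-1.0, 0.1]]
('top',) [0.68139844 0.0511192  0.17848384]
[[-0.5, 0.1], [0.5, -0.2], [0.5, 1.6], [-0.7, 0.5], [0.7, 0.3], [-0.7, -0.4], [0.1, -0.7], [-0.7, 0.1], [0.5, -0.8]]
('side',) [0.68286818 0.05098034 0.17200392]
[[-0.1, -0.1], [0.7, 0.3], [-0.1, -0.1], [-0.4, -0.1], [0.1, -0.3], [0.5, 0.4], [-0.5, -0.0]]
mug [0.427 0.269]
dish [ 0.469 -0.081]
tape [ 0.682 -0.162]
case [ 0.57  -0.222]
stack [0.579 0.281]
```

```bash
cat >> u.py <<'E'
from bench import env, kinematics, monitor, eyes, job
from scipy.spatial.transform import Rotation as R
O=np.array([.682,.051]);YAW=.177
def W(x,y,z):
    c,s=np.cos(YAW),np.sin(YAW); return np.array([O[0]+c*x-s*y,O[1]+s*x+c*y,z])
def Q(flip=0,da=0): return (R.from_euler("z",YAW+da+flip*np.pi)*R.from_euler("x",np.pi)).as_quat()
def grip(th):
    a,b=-.055,-.2; c,s=np.cos(th),np.sin(th); return c*a+s*b, .11-s*a+c*b
def st(t):
    m=monitor.sense(); print(t,round(m["clock"],2),np.round(m["position"],4),np.round(m["contact_force"],1),np.round(m["ft_torque"],2),round(m["finger_gap"],3),np.round(m["gripper_force"],1)); return m
E
python3 - <<'E'
from u import *
for f in(0,1):
  for nm,p in(("post",W(0,-.055,.212)),("post hi",W(0,-.055,.30)),("pad",W(0,.055,.212)),("pad hi",W(0,.055,.30)),("grip",W(*grip(0),.212)),("mid",W(*grip(.7),.212)),("open",W(*grip(1.4),.212))):
    q=kinematics.ik(p,Q(f)); print(f,nm,None if q is None else np.round(q,2))
E
```

```text
0 post [-0.17  0.72  0.92 -0.    1.5   1.22]
0 post hi [-0.17  0.7   0.73 -0.    1.71  1.22]
0 pad [-0.02  0.69  0.97 -0.    1.48  1.38]
0 pad hi [-0.02  0.67  0.78 -0.    1.69  1.38]
0 grip [-0.25  0.6   1.12 -0.    1.42  1.14]
0 mid [-0.2   0.31  1.56 -0.    1.28  1.19]
0 open [ 0.06  0.23  1.66 -0.    1.25  1.45]
1 post [-0.17  0.72  0.92  0.    1.5  -1.92]
1 post hi [-0.17  0.7   0.73  0.    1.71 -1.92]
1 pad [-0.02  0.69  0.97  0.    1.48 -1.76]
1 pad hi [-0.02  0.67  0.78  0.    1.69 -1.76]
1 grip [-0.25  0.6   1.12  0.    1.42 -2.  ]
1 mid [-0.2   0.31  1.56  0.    1.28 -1.95]
1 open [ 0.06  0.23  1.66  0.    1.25 -1.69]
```

Run:
```python
from u import *
p=monitor.sense()["position"]; env.movel([p[0],p[1],.31])
env.reach(W(0,-.055,.31),Q()); st("above")
print(env.movel(W(0,-.055,.214),velocity=.08,guard=8)); st("down")
env.close_gripper(40); env.hold(.4); st("closed")
f=eyes.grab_frame("side"); a=f["frame"][135:255,300:460,::-1]
cv2.imwrite("pics/s1.png",cv2.resize(a,None,fx=5,fy=5,interpolation=cv2.INTER_CUBIC))
```

```text
above 3.44 [ 0.6916 -0.0022  0.3103] [ 0.2  0.7 -0.8] [-0.02 -0.05  0.02] 1.001 0.0
False
down 4.79 [ 0.6919 -0.0032  0.2146] [-0.1 -0.5  0.7] [-0.04  0.01  0.  ] 1.002 0.0
closed 5.75 [ 0.6921 -0.0023  0.2168] [-4.1  2.9 11.5] [0.67 0.53 0.04] 0.359 42.2
```

View pics/s1.png

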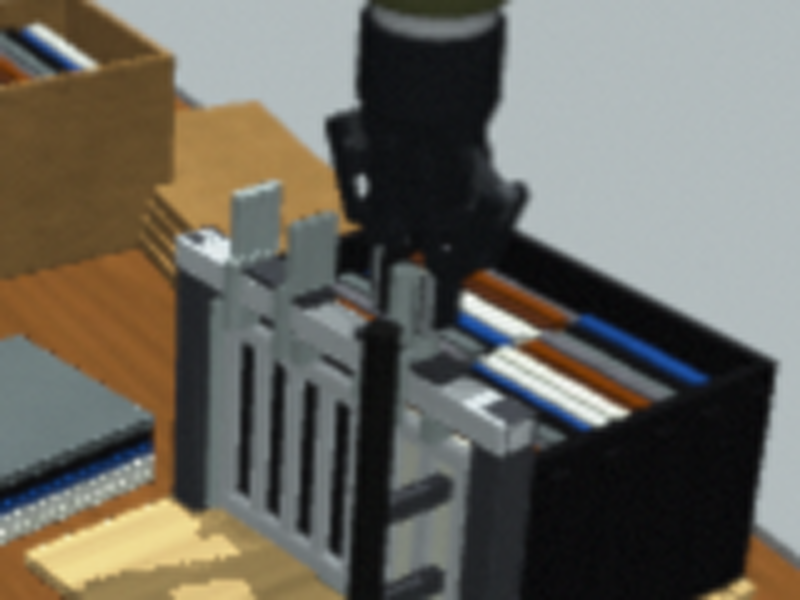

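The side view shows the two posts pulled together between the pads, around crop (395,290). The opening corresponds to fully in, and the forces are balanced. Next is the paddle catch.

Run:
```python
from u import *
env.release(); env.movel(W(0,-.055,.30)); 
env.movel(W(0,.055,.30)); st("above")
print(env.movel(W(0,.055,.216),velocity=.08,guard=8)); st("down")
env.close_gripper(40); env.hold(.4); st("closed")
env.release(); env.movel(W(0,.055,.31))
x,y=grip(0); env.movel(W(x,y,.31)); st("over grip")
for n,(a,b,c,e) in dict(side=(135,255,300,460),top=(110,230,230,390)).items():
    f=eyes.grab_frame(n); cv2.imwrite(f"pics/{n}2.png",cv2.resize(f["frame"][a:b,c:e,::-1],None,fx=5,fy=5,interpolation=cv2.INTER_CUBIC))
```

```text
above 7.98 [0.6725 0.1044 0.2998] [-0.2 -0.7  0.3] [ 0.03  0.03 -0.01] 1.0 0.0
False
down 9.18 [0.6725 0.1051 0.2167] [-0.1  0.4  0.5] [-0.    0.03 -0.  ] 1.001 0.0
closed 10.13 [0.6726 0.106  0.2185] [-1.6  4.3 10.3] [ 0.53  0.48 -0.09] 0.364 43.7
over grip 12.67 [ 0.6438 -0.0465  0.31  ] [ 0.  -0.7  1.1] [-0.04 -0.01  0.01] 1.001 0.0
```

View pics/side2.png

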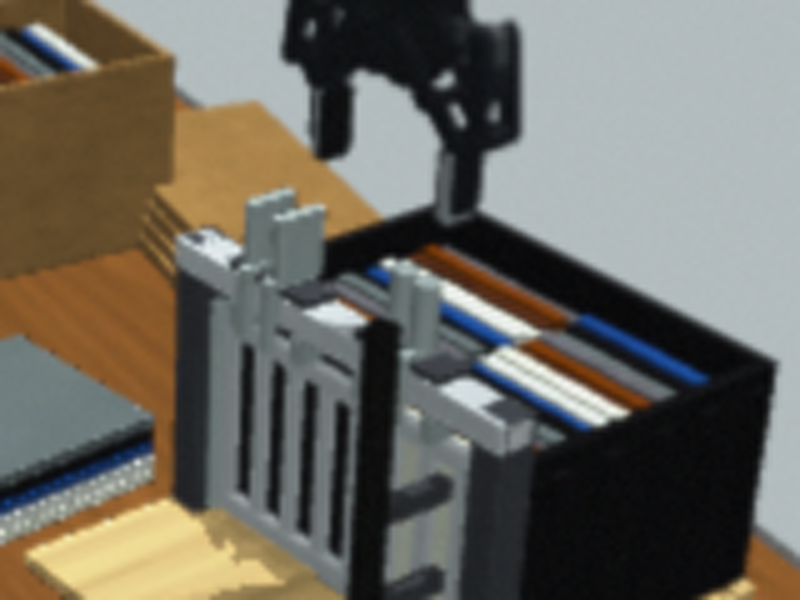

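Both paddles (crop 270,230) and both posts (415,300) are squeezed together, and the hand is above the grip. I'll take the grip and swing the gate along its arc.

Run:
```python
from u import *
x,y=grip(0)
print(env.movel(W(x,y,.207),velocity=.08,guard=8)); st("down")
env.close_gripper(70); env.hold(.3); st("closed")
for i,th in enumerate(np.arange(.1,1.41,.1)):
    env.movel(W(*grip(th),.207),velocity=.08)
    m=st(f"{th:.1f}")
    if np.linalg.norm(m["contact_force"])>45: print("stop"); break
env.hold(.5); st("end")
for n in("side","top"):
    f=eyes.grab_frame(n); cv2.imwrite(f"pics/{n}3.png",f["frame"][:,:,::-1])
```

```text
False
down 14.2 [ 0.6439 -0.0473  0.2075] [0.3 0.6 0.3] [-0.01  0.05  0.04] 1.003 0.0
closed 15.12 [ 0.6438 -0.0464  0.2073] [0.7 6.2 2.1] [ 0.73 -0.02 -0.11] 0.218 68.5
0.1 15.53 [ 0.6236 -0.0439  0.2073] [2.  5.3 1.1] [ 0.63 -0.33 -0.15] 0.216 68.6
0.2 15.94 [ 0.6038 -0.0395  0.2073] [4.3 4.  1.6] [ 0.42 -0.51 -0.42] 0.216 68.6
0.3 16.35 [ 0.5843 -0.0332  0.2073] [ 4.8 -1.8  2.3] [-0.4  -0.46 -0.63] 0.215 68.7
0.4 16.76 [ 0.5641 -0.025   0.2073] [-5.4 -7.8  5.7] [-1.02  0.81  0.58] 0.217 69.2
0.5 17.17 [ 0.5463 -0.0152  0.2073] [ -6.  -12.2   5.8] [-1.72  0.91 -0.01] 0.216 69.3
0.6 17.57 [ 0.5295 -0.0037  0.2073] [ -7.9 -19.2   6.9] [-2.58  1.21 -0.73] 0.211 69.5
0.7 17.98 [0.5128 0.0097 0.2073] [-19.3 -23.9  10.9] [-3.36  2.77 -0.25] 0.212 70.1
0.8 18.39 [0.4987 0.0263 0.2071] [-17.  -20.6   9.9] [-2.86  2.54 -0.78] 0.216 70.7
0.9 18.8 [0.4871 0.0432 0.207 ] [-15.8 -17.7   9.7] [-2.47  2.33 -0.76] 0.217 70.6
1.0 19.21 [0.4769 0.0618 0.207 ] [-12.7 -14.2   8.9] [-1.93  1.97 -0.78] 0.216 70.6
1.1 19.62 [0.4688 0.081  0.207 ] [-9.5 -9.8  6.9] [-1.43  1.4  -0.85] 0.215 70.4
1.2 20.02 [0.4628 0.1009 0.207 ] [-4.3 -9.8  4.3] [-1.25  0.74 -0.9 ] 0.213 70.2
1.3 20.43 [0.4579 0.1222 0.207 ] [-5.9 -1.9  5.6] [-0.34  0.89  0.49] 0.216 70.2
1.4 20.84 [0.456  0.1426 0.207 ] [ 0.3 -1.2  2.7] [-0.24  0.13  0.23] 0.216 70.0
end 21.34 [0.456  0.1427 0.207 ] [ 1.6 -1.9  1.5] [-0.38 -0.16  0.23] 0.214 69.9
```

View pics/side3.png

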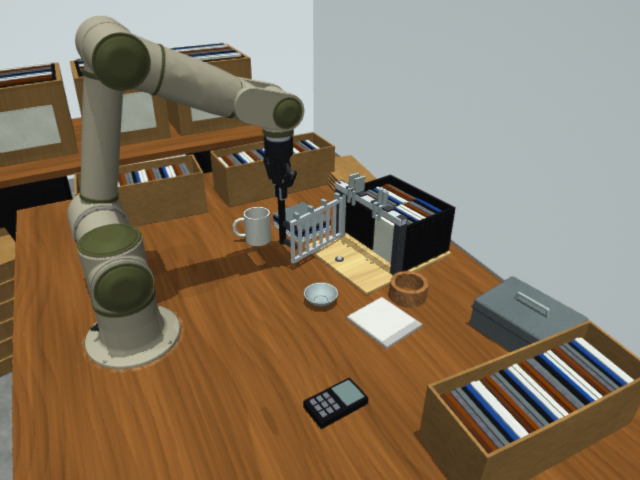

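View pics/top3.png

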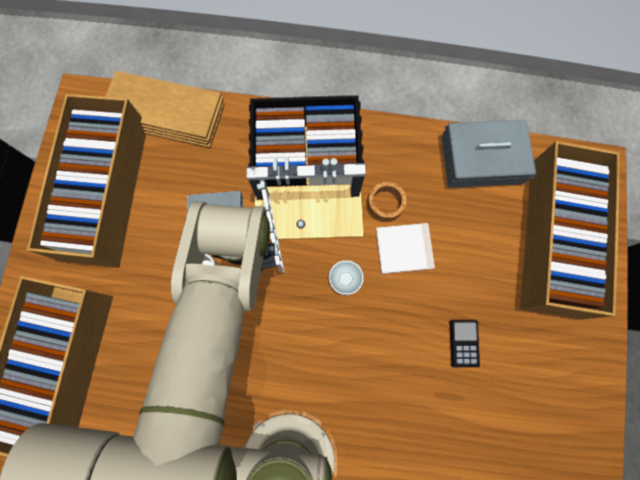

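The gate stands wide open (panel from (262,185) to (280,270) in the top view) at about 1.4 rad. The grip is held in the fingers, both catches are in and the bystanders have not moved.

Run:
```python
from u import *
print(job.hand_in())
```

```text
the job is handed in; nothing more can be done
None
```

I squeezed the round-post catch, then the paddle catch, swung the gate to about 1.4 rad and handed the job in with the fingers still holding the grip; the hand-in returned no verdict, but the last pictures show both catches in and the bystanders where they were.

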